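Sweep the white tablets into the counting tray's trough and shut its cover

TASK

Tablets of two colours lie on the platform of the blue counting tray. With the closed fingers sweep all four white ones over the platform's edge into the trough, leave the two orange ones on the platform, then push the translucent cover over and press it fully shut on the trough. Only push: do not pinch, press on or pick up any tablet, let none leave the tray, and leave the vial, the beaker and the brown bottle beside the tray standing where they are.

Things in the scene. Friction and masses are not known exactly. Their poses are not given: they have to be found in the camera images.
- counting_tray: Blue plastic tablet counting tray, 228 mm (its x) by 210 mm (its y), fixed: it does not slide. Origin: centre of its underside, on the worktop; z up. A platform with a rim on three sides; on the fourth, the +y side (left as the robot sees it), a lower trough with a translucent cover. The near rim has a pouring spout (y -100 to -64 mm) that projects 28 mm.
- platform_mid (a point): Middle of the platform's top: tray x 0, y -21, z 24 mm; axes as the tray's. The level platform spans tray x -110 to +110 mm, y -101 to +59 mm. Its rim (near, far and right sides) is 4 mm thick, its top 10 mm above the platform. At y +59 mm there is no rim: the platform drops straight into the trough.
- trough_mid (a point): Middle of the trough's floor: tray x 0, y +80, z 9 mm, which is 15 mm below the platform; axes as the tray's. The trough spans tray x -110 to +110 mm, y +59 to +101 mm. Its outer wall (y +101 to +105 mm) is 34 mm high and carries the cover's hinge.
- cover (a joint): Hinge of the translucent cover (222 by 48 mm, 3 mm thick), rad: 0 lies flat and shut over the trough, 1.57 upright, stop at 1.95 (leaning outwards, away from the platform); starts between 1.5 and 1.9. Stiff hinge: stays where it is left; about 1 N at its free edge moves it. Pushed from its outer (+y) side it goes over towards the platform and down.
- cover_edge (a point): Middle of the cover's free edge, 49 mm from the hinge line; a thumb tab 34 mm wide projects 8 mm more. Shut, this point is at tray x 0, y +55.5, z 36.5 mm.
- cover_hinge (a point): Middle of the cover's hinge line, which runs along the tray's x at tray y +104.5, z 36.5 mm; axes as the tray's.
- white_1_center (a point): Centre of a white round tablet, 22 mm across and 10 mm thick, 12 g, lying flat and loose on the platform, to be swept into the trough. The six tablets start about 36 mm apart along the tray's x, between y -45 and +25 mm, in any order of colour.
- orange_1_center (a point): Centre of an orange round tablet, 22 mm across and 10 mm thick, 12 g, lying flat and loose on the platform, to stay on the platform. The six tablets start about 36 mm apart along the tray's x, between y -45 and +25 mm, in any order of colour.
- white_2_center (a point): Centre of a white round tablet, 22 mm across and 10 mm thick, 12 g, lying flat and loose on the platform, to be swept into the trough. The six tablets start about 36 mm apart along the tray's x, between y -45 and +25 mm, in any order of colour.
- white_3_center (a point): Centre of a white round tablet, 22 mm across and 10 mm thick, 12 g, lying flat and loose on the platform, to be swept into the trough. The six tablets start about 36 mm apart along the tray's x, between y -45 and +25 mm, in any order of colour.
- orange_2_center (a point): Centre of an orange round tablet, 22 mm across and 10 mm thick, 12 g, lying flat and loose on the platform, to stay on the platform. The six tablets start about 36 mm apart along the tray's x, between y -45 and +25 mm, in any order of colour.
- white_4_center (a point): Centre of a white round tablet, 22 mm across and 10 mm thick, 12 g, lying flat and loose on the platform, to be swept into the trough. The six tablets start about 36 mm apart along the tray's x, between y -45 and +25 mm, in any order of colour.
- sample_vial: Bystander: small clear vial with a blue cap, 25 mm across, 57 mm tall, loose, standing to the right of the tray. Origin: centre of its underside.
- small_beaker: Bystander: small clear beaker, 35 mm across, 46 mm tall, loose, standing to the right of the tray. Origin: centre of its underside.
- brown_bottle: Bystander: brown bottle with a black cap, 44 mm across, 95 mm tall, loose, standing beyond the far end of the tray. Origin: centre of its underside.

How it is judged (in metres and radians):
On the way, in this order (a step that is already met when the one before it is completed fails the run):
1. all four white tablets lie in the trough, the cover still open (y of white_1_center in the frame of counting_tray between 0.06 and 0.102 m and x of white_1_center in the frame of counting_tray between -0.112 and 0.112 m and z of white_1_center in the frame of counting_tray between 0.006 and 0.032 m and y of white_2_center in the frame of counting_tray between 0.06 and 0.102 m and x of white_2_center in the frame of counting_tray between -0.112 and 0.112 m and z of white_2_center in the frame of counting_tray between 0.006 and 0.032 m and y of white_3_center in the frame of counting_tray between 0.06 and 0.102 m and x of white_3_center in the frame of counting_tray between -0.112 and 0.112 m and z of white_3_center in the frame of counting_tray between 0.006 and 0.032 m and y of white_4_center in the frame of counting_tray between 0.06 and 0.102 m and x of white_4_center in the frame of counting_tray between -0.112 and 0.112 m and z of white_4_center in the frame of counting_tray between 0.006 and 0.032 m and value of joint cover above 0.6 rad), for 0.2 s.
2. the cover is pushed shut (value of joint cover below 0.06 rad), for 0.2 s.
At the end, for the whole second after the job is handed in: All four white tablets lie in the trough, between its walls and below the cover; the cover is shut to within 0.06 rad (3 mm at its edge); both orange tablets lie on the platform, inside its rim, not over the trough; all tablets at rest (y of white_1_center in the frame of counting_tray between 0.06 and 0.102 m and x of white_1_center in the frame of counting_tray between -0.112 and 0.112 m and z of white_1_center in the frame of counting_tray between 0.006 and 0.032 m and y of white_2_center in the frame of counting_tray between 0.06 and 0.102 m and x of white_2_center in the frame of counting_tray between -0.112 and 0.112 m and z of white_2_center in the frame of counting_tray between 0.006 and 0.032 m and y of white_3_center in the frame of counting_tray between 0.06 and 0.102 m and x of white_3_center in the frame of counting_tray between -0.112 and 0.112 m and z of white_3_center in the frame of counting_tray between 0.006 and 0.032 m and y of white_4_center in the frame of counting_tray between 0.06 and 0.102 m and x of white_4_center in the frame of counting_tray between -0.112 and 0.112 m and z of white_4_center in the frame of counting_tray between 0.006 and 0.032 m and y of orange_1_center in the frame of counting_tray between -0.102 and 0.057 m and x of orange_1_center in the frame of counting_tray between -0.112 and 0.112 m and z of orange_1_center in the frame of counting_tray between 0.024 and 0.045 m and y of orange_2_center in the frame of counting_tray between -0.102 and 0.057 m and x of orange_2_center in the frame of counting_tray between -0.112 and 0.112 m and z of orange_2_center in the frame of counting_tray between 0.024 and 0.045 m and value of joint cover below 0.06 rad and linear speed of each of white_1, orange_1, white_2, white_3, orange_2, white_4 below 0.02 m/s); the robot touches nothing.
It fails at once if an orange tablet goes into the trough or off the platform (y of any of orange_1_center, orange_2_center in the frame of counting_tray above 0.059 m or z of any of orange_1_center, orange_2_center in the frame of counting_tray below 0.02 m).
It fails at once if a tablet is picked up (its centre more than 50 mm above the worktop; lying on the platform it is at 29 mm) (height (world z) of any of white_1_center, orange_1_center, white_2_center, white_3_center, orange_2_center, white_4_center above 0.05 m).
It fails at once if a tablet is pinched or pressed on by the fingers (more than 18 N) (contact force between the fingers and white_1 above 18 N or contact force between the fingers and orange_1 above 18 N or contact force between the fingers and white_2 above 18 N or contact force between the fingers and white_3 above 18 N or contact force between the fingers and orange_2 above 18 N or contact force between the fingers and white_4 above 18 N).
It fails at once if a tablet is swept off the tray (height (world z) of any of white_1_center, orange_1_center, white_2_center, white_3_center, orange_2_center, white_4_center below 0.008 m).
It fails at once if the vial, the beaker or the brown bottle is moved more than 15 mm or tipped (distance of any of sample_vial, small_beaker, brown_bottle from where it was at the start of the episode above 0.015 m or angle between any of sample_vial, small_beaker, brown_bottle's own z axis and vertical above 0.3 rad).
It also fails if it takes over 58 s, if anything falls off the work surface, if the arm or the gripper's body presses on something with over 40 N, if the wrist force passes 120 N, or if a joint passes its speed limit or range.

ROBOT

A 6-joint arm with a two-finger parallel gripper is mounted at the origin on a cart in front of the work surface, level with it; the furniture and walls round the work are solid. World frame = base frame: x ahead of the robot, y to its left, z up, the work surface at z = 0. Lengths are in mm, angles in rad, forces in N, time in s.
With the tool pointing down it reaches from about 275 to 750 mm from the base axis. Payload 10.2 kg.
Tool frame: the origin (TCP) lies at the very end of the fingers, on their centre line; the grasp point (between the pads) lies 19 mm behind it; z points along the fingers, y is the line along which they close (so a half turn about z gives the same grasp; the last joint's range is limited). The gripper opens to 85 mm and grips with 20 to 120 N. Pads are 22 mm wide; open, the fingers measure 114 mm over their backs; the gripper's body (76 mm by 85 mm) begins 54 mm behind the grasp point. The pads swing forward as they close: fully open they stand 13 mm farther back than shut.
Start: joints at [-1.387, 0.313, 1.498, -0, 1.331, -0.223], TCP at [207.716, -482.167, 231.294] pointing down, gripper open.
Joint ranges: [-2.94, 2.94], [-0.97, 2.17], [0.19, 2.56], [-1.23, 4.37], [0.02, 3.11], [-2.88, 2.88]. Speed limits (rad/s): [2.39, 2.39, 3.01, 3.14, 3.14, 3.14].

INTERFACE

Orientations are given as a unit quaternion [w, x, y, z].
In Python, from rig import telemetry, optics, ctrl gives the robot as it stands.
- The arm moves only by the tool servo_tool, never from a script. Its argument "deltas" is a list of rows, each a list of 3 entries, a list of its own where there are three numbers: the shift along the tool's x, y, z in units of 20 cm (1.0 is 20 cm), then the turn, a rotation vector about the tool's x, y, z in units of 90 degrees (1.0 is 90 degrees), then the opening, from 0 (shut) to 1 (fully open). A call has 1 to 8 rows; each row shifts and turns the commanded pose from where the row before left it, along the tool's axes as they then stand; what a row does not reach is not made up. A row lasts 1/10 s, in which the tool goes at most 50 mm and 8.59 degrees, less where a joint would pass 70% of its speed; a pose out of reach is approached as far as the arm can. A call with a number of a shift or a turn outside -1 to 1 is refused whole. A call with a gripper value outside its range is refused whole. The fingers move at their own pace and stop on an object; "squeeze" is the grip in N (left out, the last holds). Time passes only in rows, so rows that do not move let the fingers close. It gives the time, the measured TCP pose, the force, the opening and the grip force at its end, in the units of the state.
- telemetry.sense(): the state, without advancing time (a new reading comes with each control period).
- optics.capture(name): name is "scene" or "top" or "wrist"; returns the picture (384x512x3 uint8, blue, green, red); there is no depth.
- optics.camera_model(name): a dict with "vfov" (degrees; the focal length in pixels is half the picture's height over the tangent of half this angle, whatever the lens; pixels are square), "cx", "cy" (the principal point, pixels), "R" (3x3) and "t" (3): a world point X has camera coordinates R X + t; the wrist camera has in their place "mount" (4x4, takes a point from camera to tool coordinates, whose origin is the TCP and whose axes are the flange's). Camera axes: x right, y down, z forward; pixel columns grow to the right and rows downward; lengths in mm; the calibration is good to about 2 mm. A picture is of the moment at which its call begins: read the wrist's pose just before it. camera_model takes no time and is no camera call.
- ctrl.finish_job(): hands the job in; it is judged then, once.
The state is a dict: "time_s": time; "joints": joint angles; "dq": joint speeds; "tau": joint torques, N m; "eef_pos": TCP position; "ee_rot": TCP orientation; "force": force on the tool from outside, world axes, zero at the start; "wrist_torque": the same for the moment, N m; "grip_width": opening from 0.0 (shut) to 1.0 (fully open); "grip_force": force on a finger pad.
Only numpy, scipy, OpenCV 4.12 (cv2) and the standard library are available. Lean on these libraries where they do the work, as an engineer would, in place of code of your own. Each camera call takes 0.05 s, during which the arm holds its last target. There are 200 camera calls.

## Working session

There is one attempt and no reset: what is moved stays moved. The work goes in short steps, Python scripts to look and compute and a tool call to move; the robot and the scene stay as the last step left them, time stands still between calls to the robot, and variables do not carry over. Pictures are saved under pics/ and viewed, at most 10 in all, crops included, and the job is handed in when it is done.

Besides the shell and the picture viewer there is one more tool, called after "Request:" by a JSON object that holds its "name" and its "arguments", one argument or row to a line. servo_tool: Moves the arm, as the interface text tells. Its arguments: {"type":"object","properties":{"deltas":{"type":"array"},"squeeze":{"type":"number"}},"required":["deltas"]}

```bash
mkdir -p pics; ls; python3 - <<'E'
from rig import telemetry, optics, ctrl
import cv2
print(telemetry.sense())
for n in("scene","top"):
    cv2.imwrite(f"pics/{n}0.png",optics.capture(n)); print(n,optics.camera_model(n))
print(optics.camera_model("wrist"))
E
```

```text
pics
{'time_s': 0.0, 'joints': array([-1.38739123e+00,  3.13461100e-01,  1.49845844e+00, -4.20443965e-06,
        1.33097609e+00, -2.23435803e-01]), 'dq': array([ 0.00082209,  0.00048578, -0.00102982, -0.00059786, -0.00114553,
        0.00029327]), 'tau': array([ 1.04930044e-03, -4.12264717e+01, -2.59744245e+01, -1.05793977e-04,
        4.10244218e-03,  2.85900668e-06]), 'eef_pos': array([ 207.66992519, -481.89864233,  230.72134999]), 'ee_rot': array([-6.51401442e-04,  9.79380998e-01,  2.02020879e-01,  1.09976318e-05]), 'force': array([ 0.81745585,  0.75071357, -0.0543981 ]), 'wrist_torque': array([0.0532259 , 0.047224  , 0.04331568]), 'grip_force': 0.0, 'grip_width': 0.9996013880671211}
scene {'vfov': 44.79988216091181, 'cx': 257.6798570405768, 'cy': 185.62171446099478, 'R': array([[-0.76078362, -0.64877663,  0.01723843],
       [-0.33428521,  0.36895387, -0.86725223],
       [ 0.5562928 , -0.66555385, -0.4975705 ]]), 't': array([436.57930245, 274.56911078, 653.19609092])}
top {'vfov': 52.826734914978296, 'cx': 248.9851121175332, 'cy': 192.42293521790666, 'R': array([[-0.00907952, -0.99992064, -0.00873307],
       [-0.98544673,  0.0104299 , -0.16966428],
       [ 0.1697419 ,  0.00706551, -0.98546322]]), 't': array([-14.2125929 , 614.04960695, 803.41851146])}
{'vfov': 68.11937442188723, 'cx': 257.9495455172776, 'cy': 189.24785871313912, 'mount': array([[ 1.54466693e-04, -9.47955545e-01, -3.18402671e-01,
         8.19038108e+01],
       [ 9.99999902e-01,  1.39738192e-05,  4.43526802e-04,
        -2.77716748e-01],
       [-4.15994390e-04, -3.18402708e-01,  9.47955454e-01,
        -1.41886739e+02],
       [ 0.00000000e+00,  0.00000000e+00,  0.00000000e+00,
         1.00000000e+00]])}
```

```bash
python3 -c "
import cv2
a=cv2.imread('pics/top0.png');cv2.imwrite('pics/top0b.png',cv2.resize(a,(768,576),interpolation=cv2.INTER_CUBIC))"
```

```text
(no output)
```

View pics/scene0.png

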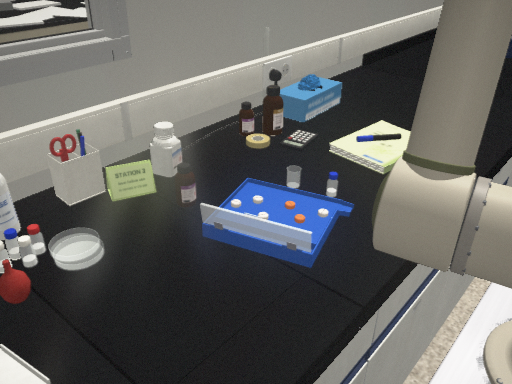

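View pics/top0b.png

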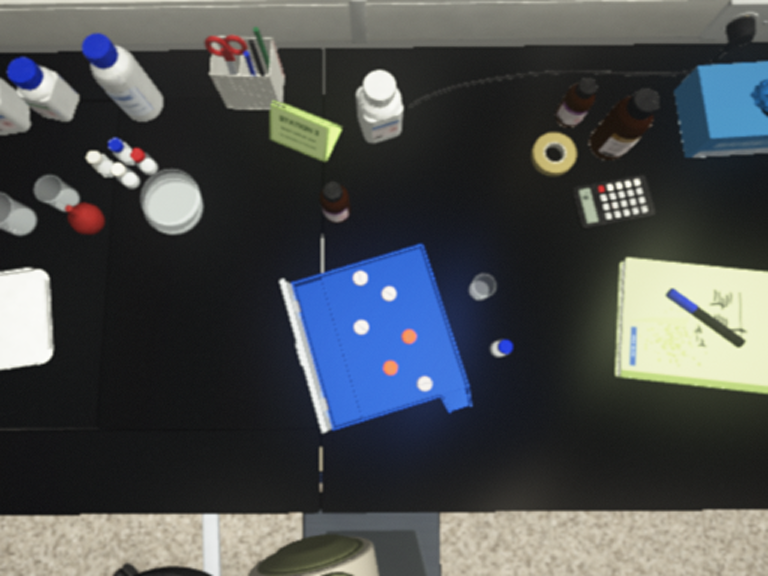

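The top picture shows the tray turned some 15°, cover at its left (285–325, 280–430). The whites are at about (360,278), (389,293), (361,327), (425,383), the oranges at (409,336), (391,368). The beaker and vial are on the right and the bottle is at (336,205).

```bash
python3 -c "
import cv2
a=cv2.imread('pics/top0.png')[155:295,180:350];cv2.imwrite('pics/top0c.png',cv2.resize(a,None,fx=4,fy=4,interpolation=cv2.INTER_CUBIC))"
```

```text
(no output)
```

View pics/top0c.png

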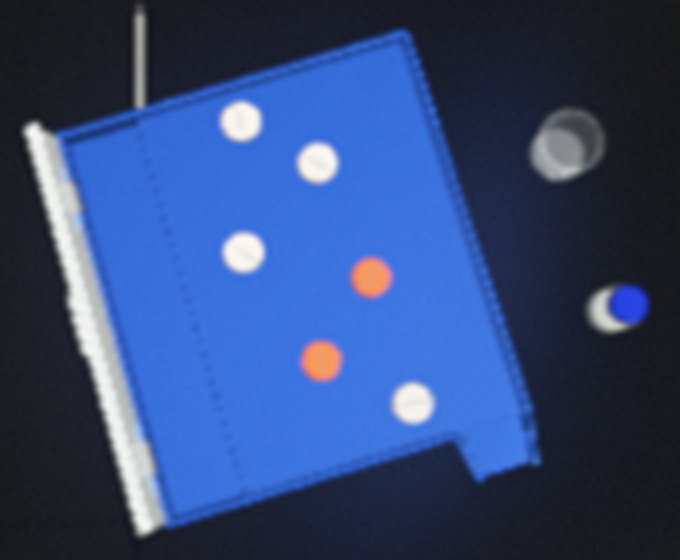

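The crop shows the platform edge (dotted) from (140,118) to (245,492), the rim corner at (408,32), and the spout at (478,480)/(540,462). The front corner is (165,525) and the back left is (60,135).

```bash
cat > h.py <<'E'
import numpy as np, cv2
from scipy.optimize import least_squares
from rig import telemetry, optics
def K(m):
    f=192/np.tan(np.radians(m['vfov']/2)); return f
def proj(m,X):
    c=np.atleast_2d(X)@m['R'].T+m['t']; f=K(m)
    return np.c_[m['cx']+f*c[:,0]/c[:,2], m['cy']+f*c[:,1]/c[:,2]]
def ray(m,uv,z):
    d=np.array([(uv[0]-m['cx'])/K(m),(uv[1]-m['cy'])/K(m),1])@m['R']
    o=-m['R'].T@m['t']; return o+d*(z-o[2])/d[2]
def T(p,X):
    X=np.atleast_2d(X).astype(float);c,s=np.cos(p[2]),np.sin(p[2])
    return np.c_[p[0]+c*X[:,0]-s*X[:,1],p[1]+s*X[:,0]+c*X[:,1],X[:,2]]
def Tinv(p,X):
    X=np.atleast_2d(X)-[p[0],p[1],0];c,s=np.cos(p[2]),np.sin(p[2])
    return np.c_[c*X[:,0]+s*X[:,1],-s*X[:,0]+c*X[:,1],X[:,2]]
def tabs(img,m,p,z=34,roi=(180,155,350,295)):
    h=cv2.cvtColor(img,cv2.COLOR_BGR2HSV);out=[]
    for n,mask in(('w',cv2.inRange(h,(0,0,150),(180,70,255))),('o',cv2.inRange(h,(3,100,150),(22,255,255)))):
        k,_,st,ce=cv2.connectedComponentsWithStats(mask)
        for i in range(1,k):
            if 30<st[i,4]<220:
                t=Tinv(p,ray(m,ce[i],z))[0]
                if abs(t[0])<115 and -105<t[1]<100: out.append((n,t[:2].round(1),int(st[i,4]),ce[i].round(1)))
    return out
E
python3 - <<'E'
from h import *
m=optics.camera_model('top')
P=np.array([(408,32,114,-105,34),(140,118,110,59,24),(245,492,-110,59,24),(540,462,-142,-100,30),(478,480,-142,-64,30),(165,525,-114,105,34),(60,135,114,105,34)],float)
uv=(P[:,:2]+.5)/4-.5+[180,155]
r=least_squares(lambda p:(proj(m,T(p,P[:,2:]))-uv).ravel(),[430,50,.25],x_scale=[100,100,1],loss='soft_l1')
p=r.x;print(p,np.round(r.fun.reshape(-1,2),1));np.save('p.npy',p)
for t in tabs(cv2.imread('pics/top0.png'),m,p): print(t)
for a in([0,60,34],[110,60,34],[-110,-101,34],[0,104,36]):print(T(p,a))
for n,u in(('vial',(605,310)),('beaker',(555,155))):
    w=ray(m,(np.array(u)+.5)/4-.5+[180,155],0);print(n,w,Tinv(p,w))
w=ray(m,(336/1.5,218/1.5),0);print('bottle',w,Tinv(p,w))
E
```

```text
[ 5.50153537e+02 -2.71436300e+01  2.83154748e-01] [[ 0.2 -1.5]
 [-0.6 -0.1]
 [ 0.4  0.1]
 [ 0.2  0.7]
 [ 0.   1. ]
 [ 0.5  0.1]
 [-1.  -1.1]]
('w', array([88.7,  3.5]), 76, array([239.6, 185. ]))
('w', array([ 53.3, -31.3]), 77, array([258.8, 195.4]))
('w', array([16.8, 22.9]), 80, array([240.4, 217.7]))
('w', array([-89.9, -42.3]), 81, array([282.6, 255.4]))
('o', array([-16.8, -41.2]), 53, array([272.3, 223.8]))
('o', array([-52.9,  -0.7]), 55, array([259.6, 244.7]))
[[533.39036743  30.46709949  34.        ]]
[[639.01003817  61.19957664  34.        ]]
[[ 472.75186777 -154.85416847   34.        ]]
[[521.09737657  72.71496779  36.        ]]
vial [ 527.99420452 -207.89849097    0.        ] [[ -71.77732737 -167.36597936    0.        ]]
beaker [ 618.91705286 -182.69371657    0.        ] [[  22.56673135 -168.56747376    0.        ]]
bottle [738.37654372  39.13447033   0.        ] [[199.24492931  11.05192615   0.        ]]
```

Request:
{"name": "servo_tool", "arguments": {
  "deltas": [
    [[0,0,0],[0,0,-0.095],0],
    [[0,0,0],[0,0,-0.095],0],
    [[0,0,0],[0,0,-0.095],0],
    [[0,0,0],[0,0,-0.095],0],
    [[0,0,0],[0,0,-0.095],0],
    [[0,0,0],[0,0,-0.095],0],
    [[0,0,0],[0,0,-0.095],0],
    [[0,0,0],[0,0,-0.095],0]
  ],
  "squeeze": 20
}}

```text
time_s: 0.9
eef_pos: [207.7, -482.0, 230.9]
ee_rot: [-0.0, 0.694, 0.72, 0.0]
force: [0.5, -0.5, 0.3]
grip_width: -0.001
grip_force: 0.0
```

Request:
{"name": "servo_tool", "arguments": {
  "deltas": [
    [[0,0,0],[0,0,-0.08],0],
    [[0,0,0],[0,0,-0.081],0],
    [[0,0,0],[0,0,0],0],
    [[0,0,0],[0,0,0],0]
  ]
}}

```text
time_s: 1.3
eef_pos: [207.7, -482.1, 231.1]
ee_rot: [-0.0, 0.602, 0.799, 0.0]
force: [0.2, 0.3, 0.7]
grip_width: 0.0
grip_force: 0.0
```

```bash
cat >> h.py <<'E'
from scipy.spatial.transform import Rotation as Ro
p=np.load('p.npy') if __import__('os').path.exists('p.npy') else None
def go(*targets,s=None):
    "tool-frame shift (units of 20 cm) from current pose to tray targets in turn"
    s=s or telemetry.sense(); q=s['ee_rot'];R=Ro.from_quat([q[1],q[2],q[3],q[0]]).as_matrix()
    cur=s['eef_pos'];print('t',s['time_s'].__round__(2),'tray pos',Tinv(p,cur)[0].round(1),'toolx in tray deg',np.degrees(np.arctan2(R[1,0],R[0,0])-p[2]).round(2),'z',R[:,2].round(4),'F',s['force'].round(1),'w',round(s['grip_width'],2))
    for t in targets:
        w=T(p,t)[0];d=R.T@(w-cur)/200;print(t,'units',d.round(3),'mm',np.linalg.norm(d*200).round());cur=w
E
python3 - <<'E'
from h import *
go([-90,-72,120],[-90,-72,28],[-90,50,28])
E
```

```text
t 1.3 tray pos [-455.9 -341.2  231.1] toolx in tray deg 89.78 z [-0.e+00  4.e-04 -1.e+00] F [0.2 0.3 0.7] w 0.0
[-90, -72, 120] units [1.353 1.824 0.556] mm 468.0
[-90, -72, 28] units [-0.   -0.    0.46] mm 92.0
[-90, 50, 28] units [ 0.61  -0.002  0.   ] mm 122.0
```

Request:
{"name": "servo_tool", "arguments": {
  "deltas": [
    [[0.113,0.152,0.0],[0,0,0],0],
    [[0.113,0.152,0.0],[0,0,0],0],
    [[0.113,0.152,0.046],[0,0,0],0],
    [[0.113,0.152,0.046],[0,0,0],0],
    [[0.113,0.152,0.046],[0,0,0],0],
    [[0.113,0.152,0.046],[0,0,0],0],
    [[0.113,0.152,0.046],[0,0,0],0],
    [[0.113,0.152,0.046],[0,0,0],0]
  ]
}}

```text
time_s: 2.1
eef_pos: [391.6, -239.4, 175.8]
ee_rot: [0.0, 0.602, 0.799, -0.0]
force: [1.9, 0.4, 0.1]
grip_width: 0.001
grip_force: 0.0
```

Request:
{"name": "servo_tool", "arguments": {
  "deltas": [
    [[0.113,0.152,0.046],[0,0,0],0],
    [[0.113,0.152,0.046],[0,0,0],0],
    [[0.113,0.152,0.046],[0,0,0],0],
    [[0.11,0.152,0.046],[0,0,0],0],
    [[0,0,0],[0,0,0],0],
    [[0,0,0],[0,0,0],0]
  ]
}}

```text
time_s: 2.7
eef_pos: [482.6, -120.2, 139.1]
ee_rot: [-0.0, 0.601, 0.8, -0.0]
force: [0.4, -0.2, 0.4]
grip_width: 0.002
grip_force: 0.0
```

```bash
python3 - <<'E'
from h import *
s=telemetry.sense();go([-90,-72,60],[-90,-72,28],[-90,50,28])
img=optics.capture('wrist');cm=optics.camera_model('wrist')
q=s['ee_rot'];R=Ro.from_quat([q[1],q[2],q[3],q[0]]).as_matrix()
M=np.eye(4);M[:3,:3]=R;M[:3,3]=s['eef_pos'];W=M@cm['mount']
m=dict(cm,R=W[:3,:3].T,t=-W[:3,:3].T@W[:3,3])
img2=cv2.resize(img,None,fx=1.5,fy=1.5)
for x in(-110,110):
    for y in(-101,59):
        u=proj(m,T(p,[x,y,24]))[0]*1.5;print(x,y,u.round());cv2.circle(img2,tuple(int(v) for v in u),4,(0,255,255),1)
cv2.imwrite('pics/w1.png',img2)
E
```

```text
t 2.7 tray pos [-90.9 -70.4 139.1] toolx in tray deg 89.95 z [-6.e-04  1.e-04 -1.e+00] F [ 0.4 -0.2  0.4] w 0.0
[-90, -72, 60] units [-0.008  0.005  0.395] mm 79.0
[-90, -72, 28] units [-0.    0.    0.16] mm 32.0
[-90, 50, 28] units [ 0.61  -0.001  0.   ] mm 122.0
-110 -101 [358. 322.]
-110 59 [351.  48.]
110 -101 [694. 322.]
110 59 [762.  47.]
```

View pics/w1.png

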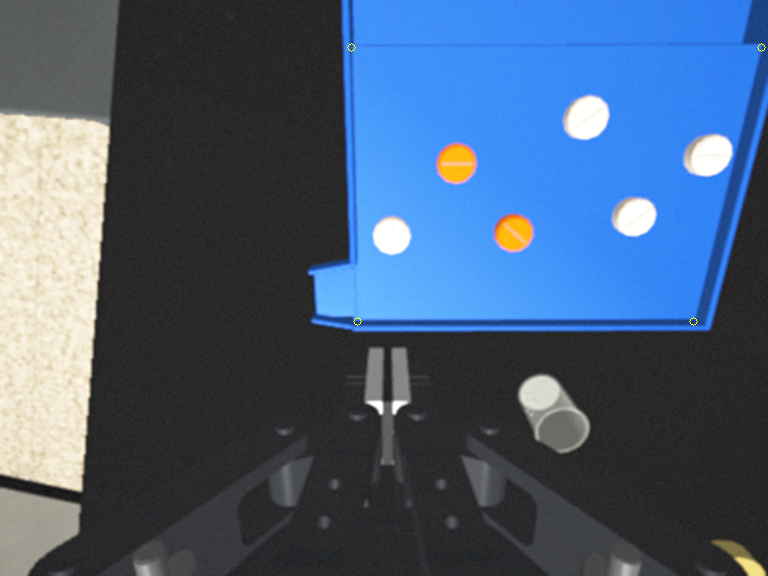

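The wrist picture shows the overlay circles within a pixel or two of the platform corners, so the tray pose is good. The first white is at (392,236), and the closed fingers are about 17 mm across. I'll re-measure the tablets from this view.

```bash
cat >> h.py <<'E'
def wm(s):
    cm=optics.camera_model('wrist');q=s['ee_rot'];M=np.eye(4)
    M[:3,:3]=Ro.from_quat([q[1],q[2],q[3],q[0]]).as_matrix();M[:3,3]=s['eef_pos'];W=M@cm['mount']
    return dict(cm,R=W[:3,:3].T,t=-W[:3,:3].T@W[:3,3])
E
python3 - <<'E'
from h import *
m=wm(telemetry.sense())
for u in((392,236),(457,163),(514,233),(586,117),(635,216),(709,155)): print(Tinv(p,ray(m,np.array(u)/1.5,33))[0].round(1))
E
```

```text
[-88.3 -42.5  33. ]
[-51.9  -0.9  33. ]
[-16.2 -40.8  33. ]
[16.9 23.1 33. ]
[ 53.4 -30.8  33. ]
[88.4  3.2 33. ]
```

Request:
{"name": "servo_tool", "arguments": {
  "deltas": [
    [[-0.004,0.005,0.185],[0,0,0],0],
    [[-0.004,0.004,0.185],[0,0,0],0],
    [[0,0,0.185],[0,0,0],0],
    [[0,0,0],[0,0,0],0]
  ]
}}

```text
time_s: 3.15
eef_pos: [484.1, -122.9, 26.5]
ee_rot: [-0.001, 0.602, 0.799, -0.0]
force: [-0.7, -0.2, 0.5]
grip_width: -0.001
grip_force: 0.0
```

Request:
{"name": "servo_tool", "arguments": {
  "deltas": [
    [[0.05,0,0],[0,0,0],0],
    [[0.05,0,0],[0,0,0],0],
    [[0.05,0,0],[0,0,0],0],
    [[0.05,0,0],[0,0,0],0],
    [[0.05,0,0],[0,0,0],0],
    [[0.05,0,0],[0,0,0],0],
    [[0.05,0,0],[0,0,0],0],
    [[0.05,0,0],[0,0,0],0]
  ]
}}

```text
time_s: 3.95
eef_pos: [462.2, -43.9, 28.3]
ee_rot: [0.0, 0.6, 0.8, 0.0]
force: [0.2, -0.7, 0.5]
grip_width: 0.0
grip_force: 0.1
```

```bash
python3 - <<'E'
from h import *
go([-89,54,28],[-89,46,50],[17,-7,50],[17,-7,28])
for t in tabs(optics.capture('top'),optics.camera_model('top'),p): print(t)
E
```

```text
t 3.95 tray pos [-89.1   8.5  28.3] toolx in tray deg 89.98 z [ 1.e-04 -0.e+00 -1.e+00] F [ 0.2 -0.7  0.5] w 0.0
[-89, 54, 28] units [0.228 0.001 0.002] mm 46.0
[-89, 46, 50] units [-0.04  0.   -0.11] mm 23.0
[17, -7, 50] units [-0.265  0.53   0.   ] mm 119.0
[17, -7, 28] units [ 0.   -0.    0.11] mm 22.0
('w', array([88.7,  3.5]), 76, array([239.6, 185. ]))
('w', array([ 53.2, -31.4]), 78, array([258.9, 195.4]))
('w', array([16.8, 22.9]), 80, array([240.4, 217.7]))
('o', array([-17.1, -40.9]), 56, array([272.2, 223.9]))
```

Request:
{"name": "servo_tool", "arguments": {
  "deltas": [
    [[0.05,0,0],[0,0,0],0],
    [[0.05,0,0],[0,0,0],0],
    [[0.05,0,0],[0,0,0],0],
    [[0.05,0,0],[0,0,0],0],
    [[0.03,0,0],[0,0,0],0],
    [[0,0,0],[0,0,0],0],
    [[-0.1,0,0],[0,0,0],0],
    [[0,0,-0.16],[0,0,0],0]
  ]
}}

```text
time_s: 4.8
eef_pos: [454.1, -20.8, 58.3]
ee_rot: [-0.003, 0.601, 0.799, -0.001]
force: [-0.3, -0.2, 0.5]
grip_width: -0.002
grip_force: 0.0
```

Request:
{"name": "servo_tool", "arguments": {
  "deltas": [
    [[-0.05,0.13,0],[0,0,0],0],
    [[-0.05,0.13,0],[0,0,0],0],
    [[-0.05,0.13,0],[0,0,0],0],
    [[-0.055,0.14,0],[0,0,0],0],
    [[0,0,0],[0,0,0],0]
  ]
}}

```text
time_s: 5.3
eef_pos: [570.9, -30.4, 60.2]
ee_rot: [0.001, 0.601, 0.8, 0.0]
force: [-1.1, -0.3, 0.4]
grip_width: -0.001
grip_force: 0.0
```

```bash
python3 - <<'E'
from h import *
go([17,-7,28],[17,54,28],[17,34,60],[53,-60,60],[53,-60,28])
for t in tabs(optics.capture('top'),optics.camera_model('top'),p): print(t)
cv2.imwrite('pics/s1.png',cv2.resize(optics.capture('scene')[160:280,180:370],None,fx=4,fy=4))
E
```

```text
t 5.3 tray pos [19.1 -8.9 60.2] toolx in tray deg 89.96 z [ 2.3e-03 -6.0e-04 -1.0e+00] F [-1.1 -0.3  0.4] w -0.0
[17, -7, 28] units [ 0.01  -0.011  0.161] mm 32.0
[17, 54, 28] units [ 0.305 -0.    -0.   ] mm 61.0
[17, 34, 60] units [-0.1   0.   -0.16] mm 38.0
[53, -60, 60] units [-0.47   0.18   0.001] mm 101.0
[53, -60, 28] units [ 0.   -0.    0.16] mm 32.0
```

View pics/s1.png

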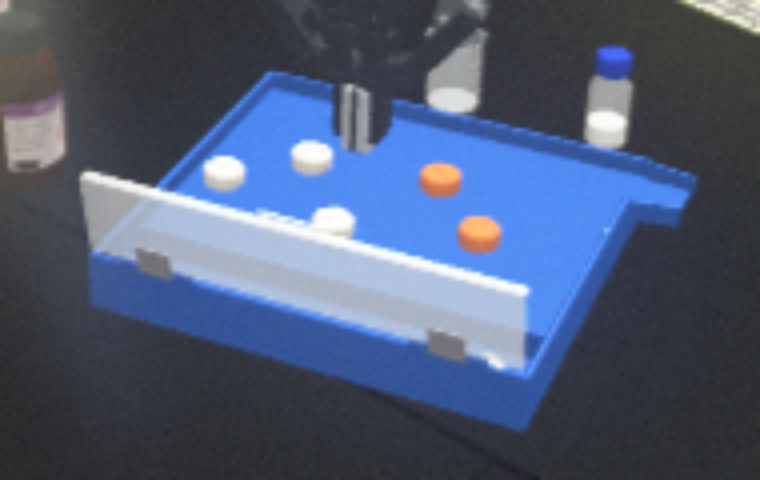

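The scene crop shows the first white in the trough at (497,360), with both oranges untouched at (440,180) and (480,233).

Request:
{"name": "servo_tool", "arguments": {
  "deltas": [
    [[0.01,-0.01,0.08],[0,0,0],0],
    [[0,0,0.08],[0,0,0],0],
    [[0.05,0,0],[0,0,0],0],
    [[0.05,0,0],[0,0,0],0],
    [[0.05,0,0],[0,0,0],0],
    [[0.05,0,0],[0,0,0],0],
    [[0.05,0,0],[0,0,0],0],
    [[0.055,0,0],[0,0,0],0]
  ]
}}

```text
time_s: 6.2
eef_pos: [548.7, 31.3, 28.6]
ee_rot: [0.0, 0.6, 0.8, 0.0]
force: [0.3, -0.1, 0.4]
grip_width: 0.003
grip_force: 0.0
```

Request:
{"name": "servo_tool", "arguments": {
  "deltas": [
    [[0,0,0],[0,0,0],0],
    [[-0.1,0,0],[0,0,0],0],
    [[0,0,-0.16],[0,0,0],0],
    [[-0.157,0.06,0],[0,0,0],0],
    [[-0.157,0.06,0],[0,0,0],0],
    [[-0.157,0.06,0],[0,0,0],0],
    [[0,0,0],[0,0,0],0],
    [[0,0,0],[0,0,0],0]
  ]
}}

```text
time_s: 7.0
eef_pos: [615.1, -69.7, 59.9]
ee_rot: [-0.0, 0.601, 0.799, -0.0]
force: [-0.4, 0.3, -0.0]
grip_width: 0.002
grip_force: 0.0
```

```bash
python3 - <<'E'
from h import *
go([53,-60,28],[53,54,28],[53,34,60],[88.5,-26,60],[88.5,-26,28])
E
```

```text
t 7.0 tray pos [ 50.5 -59.   59.9] toolx in tray deg 89.92 z [-7.e-04  3.e-04 -1.e+00] F [-0.4  0.3 -0. ] w 0.0
[53, -60, 28] units [-0.005  0.013  0.159] mm 32.0
[53, 54, 28] units [ 0.57  -0.001  0.   ] mm 114.0
[53, 34, 60] units [-0.1   0.   -0.16] mm 38.0
[88.5, -26, 60] units [-0.3    0.178 -0.   ] mm 70.0
[88.5, -26, 28] units [-0.    0.    0.16] mm 32.0
```

Request:
{"name": "servo_tool", "arguments": {
  "deltas": [
    [[-0.005,0.013,0.08],[0,0,0],0],
    [[0,0,0.08],[0,0,0],0],
    [[0.05,0,0],[0,0,0],0],
    [[0.05,0,0],[0,0,0],0],
    [[0.05,0,0],[0,0,0],0],
    [[0.05,0,0],[0,0,0],0],
    [[0.05,0,0],[0,0,0],0],
    [[0.05,0,0],[0,0,0],0]
  ]
}}

```text
time_s: 7.8
eef_pos: [601.2, -10.9, 28.6]
ee_rot: [0.0, 0.6, 0.8, 0.0]
force: [-0.0, -0.4, 0.1]
grip_width: -0.003
grip_force: 0.0
```

Request:
{"name": "servo_tool", "arguments": {
  "deltas": [
    [[0.05,0,0],[0,0,0],0],
    [[0.05,0,0],[0,0,0],0],
    [[0.05,0,0],[0,0,0],0],
    [[0.05,0,0],[0,0,0],0],
    [[0.05,0,0],[0,0,0],0],
    [[0.02,0,0],[0,0,0],0],
    [[0,0,0],[0,0,0],0]
  ]
}}

```text
time_s: 8.5
eef_pos: [586.1, 40.5, 28.3]
ee_rot: [-0.0, 0.6, 0.8, -0.0]
force: [-0.1, -0.3, -0.9]
grip_width: 0.005
grip_force: 0.0
```

Request:
{"name": "servo_tool", "arguments": {
  "deltas": [
    [[-0.1,0,0],[0,0,0],0],
    [[0,0,-0.16],[0,0,0],0],
    [[-0.15,0.09,0],[0,0,0],0],
    [[-0.15,0.088,0],[0,0,0],0],
    [[0,0,0],[0,0,0],0],
    [[0,0,0],[0,0,0],0]
  ]
}}

```text
time_s: 9.1
eef_pos: [642.6, -27.5, 59.8]
ee_rot: [-0.0, 0.601, 0.799, -0.0]
force: [-0.2, -0.1, 0.9]
grip_width: 0.002
grip_force: 0.0
```

```bash
python3 - <<'E'
from h import *
go([88.5,-26,28],[88.5,54,28],[88.5,34,60])
E
```

```text
t 9.1 tray pos [ 88.7 -26.2  59.8] toolx in tray deg 89.91 z [-7.e-04  3.e-04 -1.e+00] F [-0.2 -0.1  0.9] w 0.0
[88.5, -26, 28] units [ 0.001 -0.001  0.159] mm 32.0
[88.5, 54, 28] units [ 0.4   -0.001  0.   ] mm 80.0
[88.5, 34, 60] units [-0.1   0.   -0.16] mm 38.0
```

Request:
{"name": "servo_tool", "arguments": {
  "deltas": [
    [[0,0,0.08],[0,0,0],0],
    [[0,0,0.08],[0,0,0],0],
    [[0.05,0,0],[0,0,0],0],
    [[0.05,0,0],[0,0,0],0],
    [[0.05,0,0],[0,0,0],0],
    [[0.05,0,0],[0,0,0],0],
    [[0.05,0,0],[0,0,0],0],
    [[0.05,0,0],[0,0,0],0]
  ]
}}

```text
time_s: 9.9
eef_pos: [625.8, 31.7, 28.5]
ee_rot: [0.0, 0.6, 0.8, 0.0]
force: [-0.2, -0.6, -0.2]
grip_width: 0.0
grip_force: 0.0
```

Request:
{"name": "servo_tool", "arguments": {
  "deltas": [
    [[0.05,0,0],[0,0,0],0],
    [[0.05,0,0],[0,0,0],0],
    [[0,0,0],[0,0,0],0],
    [[-0.1,0,0],[0,0,0],0],
    [[0,0,-0.2],[0,0,0],0],
    [[-0.1,0,-0.2],[0,0,0],0],
    [[-0.1,0,-0.2],[0,0,0],0],
    [[-0.1,0,0],[0,0,0],0]
  ]
}}

```text
time_s: 10.7
eef_pos: [645.5, -29.6, 154.7]
ee_rot: [0.005, 0.601, 0.799, 0.002]
force: [-0.4, 1.0, 0.7]
grip_width: 0.002
grip_force: 0.0
```

```bash
python3 - <<'E'
from h import *
s=telemetry.sense();go();m=wm(s)
a=optics.capture('wrist');b=cv2.resize(optics.capture('top')[150:310,170:370],(480,384))
for x in(-110,0,110): print(x,proj(m,T(p,[[x,59,24],[x,80,9]])).round())
cv2.imwrite('pics/w2.png',cv2.resize(np.hstack([a[:, :],b]),(800,310)))
cv2.imwrite('pics/w2a.png',cv2.resize(a,(768,576)))
E
```

```text
t 10.7 tray pos [ 90.9 -29.  154.7] toolx in tray deg 89.93 z [ 0.0106 -0.0027 -0.9999] F [-0.4  1.   0.7] w 0.0
-110 [[32. 86.]
 [38. 62.]]
0 [[155.  86.]
 [158.  62.]]
110 [[278.  86.]
 [277.  62.]]
```

View pics/w2.png

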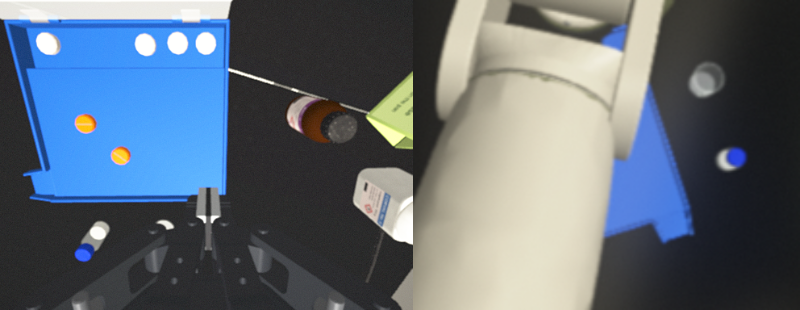

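The wrist picture (left half) shows all four whites in the trough at (48,43), (145,44), (178,43) and (206,43). Both oranges are on the platform at (85,124) and (120,156). The cover is still open. Next I move over to the outer side of the cover.

Request:
{"name": "servo_tool", "arguments": {
  "deltas": [
    [[0,0,-0.125],[0,0,0],0],
    [[0.189,-0.091,0],[0,0,0],0],
    [[0.189,-0.091,0],[0,0,0],0],
    [[0.189,-0.091,0],[0,0,0],0],
    [[0.189,-0.091,0],[0,0,0],0],
    [[0.189,-0.091,0],[0,0,0],0],
    [[0,0,0],[0,0,0],0],
    [[0,0,0],[0,0,0],0]
  ]
}}

```text
time_s: 11.6
eef_pos: [502.3, 129.4, 172.7]
ee_rot: [-0.0, 0.6, 0.8, -0.0]
force: [-0.2, 0.8, 0.0]
grip_width: -0.001
grip_force: 0.0
```

```bash
python3 - <<'E'
from h import *
go([0,160,76],[0,122,76])
E
```

```text
t 11.6 tray pos [ -2.2 163.7 172.7] toolx in tray deg 90.04 z [-1.e-03 -2.e-04 -1.e+00] F [-0.2  0.8  0. ] w -0.0
[0, 160, 76] units [-0.019  0.012  0.483] mm 97.0
[0, 122, 76] units [-0.19 -0.   -0.  ] mm 38.0
```

Request:
{"name": "servo_tool", "arguments": {
  "deltas": [
    [[0,0.012,0.161],[0,0,0],0],
    [[-0.019,0,0.161],[0,0,0],0],
    [[0,0,0.161],[0,0,0],0],
    [[-0.05,0,0],[0,0,0],0],
    [[-0.05,0,0],[0,0,0],0],
    [[-0.05,0,0],[0,0,0],0],
    [[-0.04,0,0],[0,0,0],0],
    [[0,0,0],[0,0,0],0]
  ]
}}

```text
time_s: 12.4
eef_pos: [517.6, 88.5, 77.7]
ee_rot: [0.001, 0.601, 0.799, 0.001]
force: [0.7, 0.0, -0.5]
grip_width: -0.001
grip_force: 0.0
```

Request:
{"name": "servo_tool", "arguments": {
  "deltas": [
    [[-0.03,0,0],[0,0,0],0],
    [[-0.03,0,0],[0,0,0],0],
    [[-0.028,0,0.008],[0,0,0],0],
    [[-0.028,0,0.008],[0,0,0],0],
    [[-0.025,0,0.016],[0,0,0],0],
    [[-0.025,0,0.017],[0,0,0],0],
    [[0,0,0],[0,0,0],0]
  ]
}}

```text
time_s: 13.1
eef_pos: [525.8, 57.2, 66.3]
ee_rot: [-0.0, 0.601, 0.799, -0.0]
force: [-0.5, -0.7, -0.5]
grip_width: -0.0
grip_force: 0.0
```

```bash
python3 - <<'E'
from h import *
go([0,81,57],[0,77,48],[0,75.5,37])
cv2.imwrite('pics/s2.png',cv2.resize(optics.capture('scene')[160:280,180:370],None,fx=4,fy=4))
E
```

```text
t 13.1 tray pos [ 0.2 87.8 66.3] toolx in tray deg 89.94 z [-9.e-04 -0.e+00 -1.e+00] F [-0.5 -0.7 -0.5] w -0.0
[0, 81, 57] units [-0.034 -0.001  0.046] mm 12.0
[0, 77, 48] units [-0.02   0.     0.045] mm 10.0
[0, 75.5, 37] units [-0.008  0.     0.055] mm 11.0
```

View pics/s2.png

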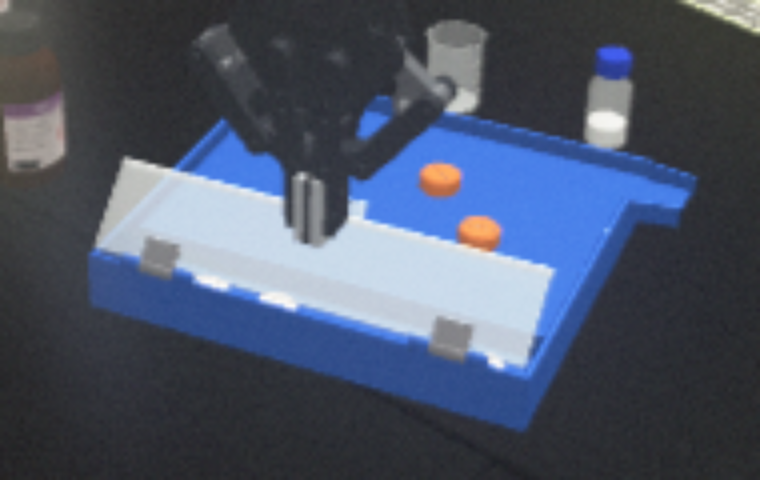

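The crop shows the cover leaning over at about 45°, with the fingers on its outer face at (310,240). I continue along the arc and press it shut.

Request:
{"name": "servo_tool", "arguments": {
  "deltas": [
    [[-0.017,0,0.023],[0,0,0],0],
    [[-0.017,0,0.023],[0,0,0],0],
    [[-0.01,0,0.022],[0,0,0],0],
    [[-0.01,0,0.023],[0,0,0],0],
    [[-0.004,0,0.025],[0,0,0],0],
    [[-0.004,0,0.025],[0,0,0],0],
    [[0,0,0.01],[0,0,0],0],
    [[0,0,0],[0,0,0],0]
  ]
}}

```text
time_s: 13.95
eef_pos: [529.5, 45.9, 37.9]
ee_rot: [0.0, 0.6, 0.8, -0.0]
force: [-6.0, -0.6, 16.3]
grip_width: -0.002
grip_force: 8.4
```

```bash
python3 - <<'E'
from h import *
go()
E
```

```text
t 13.95 tray pos [ 0.5 75.9 37.9] toolx in tray deg 89.99 z [ 2.e-04 -3.e-04 -1.e+00] F [-6.  -0.6 16.3] w -0.0
```

Request:
{"name": "servo_tool", "arguments": {
  "deltas": [
    [[0,0,0.008],[0,0,0],0],
    [[0,0,0],[0,0,0],0],
    [[0,0,0],[0,0,0],0],
    [[0,0,-0.05],[0,0,0],0],
    [[0,0,-0.15],[0,0,0],0],
    [[0,0,-0.24],[0,0,0],0],
    [[-0.2,0,-0.1],[0,0,0],0],
    [[-0.2,0,0],[0,0,0],0]
  ]
}}

```text
time_s: 14.75
eef_pos: [553.3, -31.6, 146.5]
ee_rot: [0.003, 0.6, 0.8, 0.001]
force: [0.8, -0.5, -0.5]
grip_width: 0.0
grip_force: 0.0
```

Request:
{"name": "servo_tool", "arguments": {
  "deltas": [
    [[-0.2,0,0],[0,0,0],0],
    [[-0.2,0,0],[0,0,0],0],
    [[0,0,0],[0,0,0],0],
    [[0,0,0],[0,0,0],0]
  ]
}}

```text
time_s: 15.15
eef_pos: [573.8, -108.1, 142.5]
ee_rot: [-0.001, 0.601, 0.799, -0.0]
force: [-0.2, 0.8, -0.4]
grip_width: -0.004
grip_force: 0.0
```

```bash
python3 - <<'E'
from h import *
s=telemetry.sense();go();m=wm(s)
a=optics.capture('wrist');b=optics.capture('scene')[160:280,180:340]
print(proj(m,T(p,[[-111,55.5,38],[111,55.5,38],[0,47.5,38]])).round()/512*448)
cv2.imwrite('pics/w3.png',np.hstack([cv2.resize(a,(400,300)),cv2.resize(b,(400,300))]))
E
```

```text
t 15.15 tray pos [ 1.000e-01 -8.430e+01  1.425e+02] toolx in tray deg 89.9 z [-9.e-04  6.e-04 -1.e+00] F [-0.2  0.8 -0.4] w -0.0
[[ 97.125  12.25 ]
 [353.5    11.375]
 [225.75   22.75 ]]
```

View pics/w3.png

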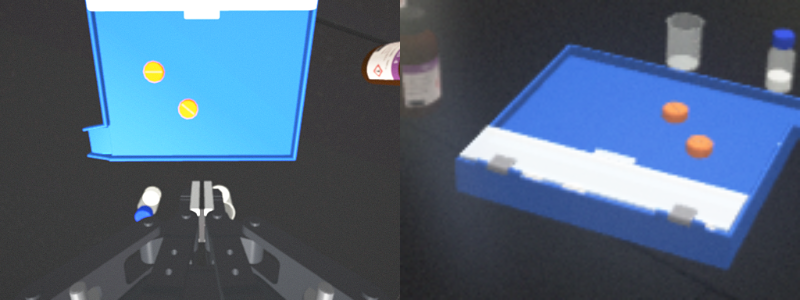

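The pictures show the cover lying flat: its edge is at row 11 and its tab at row 19, where I predicted 11 and 20. Both oranges are on the platform, the bystanders are standing, and the arm is clear of everything.

```bash
python3 -c "
from rig import ctrl
print(ctrl.finish_job())"
```

```text
the job is handed in; nothing more can be done
None
```

The job is handed in at about 15 s of the 58 s allowed: all four white tablets are in the trough, both orange ones are still on the platform, the cover is pressed shut, and the vial, beaker and bottle are still standing; the hand-in gave no verdict.

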